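# Measure the medicine case with the safety ruler

### The job

Get the medicine case ready to be measured: the mug standing in front of its long side is in the way, so first hang it by its handle on the hook of the mug stand and let go. Then lay the ruler flat on the table in the mug's place, its graduated edge flush along that long side of the case, with the ruler's zero end (the end without the hole) level with the end of the case, and let go. Leave the pill jar, spray can and dropper bottle standing where they are.

Things in the scene. Friction and masses are not known exactly. Their poses are not given: they have to be found in the camera images.
- case: White plastic medicine case with flat vertical sides, 90 deep (its x) x 180 long (its y) x 45 high, fixed to the table. Origin: centre of the underside; z up. The ruler goes along the long side at x = -45, which faces the robot and has the mug in front of it. The case turns up to 20 degrees either way.
- case_corner (a point): Bottom corner of the case at (-45, +90, 0) in the case frame: the left end (seen from the robot) of the long side to be measured; axes as the case's. The ruler's zero corner belongs here.
- ruler: Aluminium safety ruler lying flat: plate 260 (x) x 60 (y) x 4, with a raised black rib 12 wide (y -16 to -4), 170 long (x -85 to 85), top at z 22. Origin: centre of the plate's underside, z up. Graduated working edge at y = +30; zero end at x = -130; 14 hang hole near the other end (116, 8). About 0.2 kg. Starts with +x roughly away from the robot. Rightly laid, its +y is along the case's +x.
- ruler_zero (a point): Zero corner of the ruler's working edge, at (-130, +30, 0) in the ruler frame.
- ruler_180 (a point): Point on the ruler's working edge 180 from the zero end, at (50, 30, 0) in the ruler frame.
- mug: Small white ceramic mug, 66 outside diameter, 85 high, wall 3.5, open at the top, about 0.2 kg. Origin: centre of the underside, z up; handle at its +y. Handle bar 9 thick reaching to y = 71.5, from z = 14.5 to 76.5; the opening under it is about y 33 to 62, z 24 to 67. Starts upright in front of the case.
- mug_handle (a point): Middle of the handle's opening, at (0, 48, 46) in the mug frame; one passes through it along the mug's x.
- stand: Mug stand fixed to the table left or right of the case (ruler on the other side): wooden base 150 (x) x 100 (y) x 14; steel post 14 thick at x = 60, 200 high; one round hook arm 8 thick along x at z 200 from the post to x = -52, then turned up to a tip at (-60, 0, 216), top at 220. Origin: on the table under the arm's middle, z up. The arm points roughly at the robot (-x).
- hook (a point): Middle of the hook arm's centre line, at (0, 0, 200) in the stand frame; axes as the stand's.
- jar: Bystander: amber pill jar, 44 diameter, 70 high, upright; origin centre of the underside.
- spray: Bystander: spray can, 44 diameter, 150 high, upright; origin centre of the underside.
- dropper: Bystander: small dropper bottle, 30 diameter, 75 high, upright; origin centre of the underside.
Things that resemble listed ones, but are neither listed nor needed, are in the scene too. There is more than one size of the case; the job needs the smaller. Several things look just like the mug: the one meant starts farthest to the robot's right.

How it is judged:
By the outcome, as a careful person would: the job done as asked, in the order asked, and still so for the second after the job is handed in, with the robot touching nothing.
It also fails if it takes over 72 s, if anything falls off the work surface, if the arm or the gripper's body presses on something with over 40 N, if the wrist force passes 120 N, or if a joint passes its speed limit or range.

### The arm

A 7-joint arm with a two-finger parallel gripper is mounted at the origin on the work surface. World frame = base frame: x ahead of the robot, y to its left, z up, the work surface at z = 0. Lengths are in mm, angles in rad, forces in N, time in s.
With the tool pointing down it reaches from about 400 to 850 mm from the base axis. Payload 10.4 kg.
Tool frame: the origin (TCP) lies midway between the tips of the shut fingers; the grasp point (between the pads) lies 19 mm behind it; z points along the fingers, y is the line along which they close (so a half turn about z gives the same grasp; the last joint's range is limited). The gripper opens to 87 mm and grips with 3 to 60 N. Pads are 19 mm wide; open, the fingers measure 117 mm over their backs; the gripper's body (75 mm by 190 mm) begins 51 mm behind the grasp point.
Start: joints at [1.2, 0.332, -0.065, 1.46, 0.022, 1.35, -0.088], TCP at [213.041, -587.593, 222.576] pointing down, gripper open.
Joint ranges: [-2.6, 2.6], [-0.5, 2.12], [-1.47, 1.34], [0.16, 2.42], [-1.27, 4.41], [0.06, 2.06], [-2.6, 2.6]. Speed limits (rad/s): [2.22, 2.22, 2.79, 2.79, 3.14, 3.14, 3.14].

### API

Orientations are given as a 3x3 rotation matrix whose columns are the frame's x, y, z axes.
In Python, from cell import ctrl gives the robot as it stands. The module is installed in compiled form; this text tells all that it offers.
- The arm moves only by the tool move_arm, never from a script. Its argument "commands" is a list of rows, each a list of 4 numbers: the shift along the world's x, y, z in units of 250 mm (1.0 is 250 mm), then the turn about the world's z in units of 90 degrees (1.0 is 90 degrees). In form: [[dx, dy, dz, twist], ...]. A call has 1 to 12 rows; each row is the pose to reach, as a shift and turn from the pose commanded when the call began; what a row does not reach only later rows make up. A row lasts 1/12 s, in which the tool goes at most 41.7 mm and 7.16 degrees, less where a joint would pass 70% of its speed; a pose out of reach is approached as far as the arm can. A call with a number of a shift or a turn outside -1 to 1 is refused whole. A call with a gripper value outside its range is refused whole. "claw" is the closure, from -1 (fully open) to 1 (shut), set as the call begins (left out, the last holds). The fingers move at their own pace and stop on an object; the grip force is fixed at half the most. Time passes only in rows, so rows that repeat a pose let the fingers close. It gives the time, the measured TCP pose, the force, the opening and the grip force at its end, in the units of the state.
- ctrl.sense(): the state, without advancing time (a new reading comes with each control period).
- ctrl.capture(name): name is "scene" or "side" or "wrist"; returns the picture (400x640x3 uint8, red, green, blue); there is no depth.
- ctrl.camera_params(name): a dict with "mtx" (3x3 intrinsics, pixels), "rvec" (rotation vector, rad) and "tvec" (3), from world to camera coordinates, as OpenCV has them. Camera axes: x right, y down, z forward; pixel columns grow to the right and rows downward; lengths in mm; the calibration is good to about 2 mm. The wrist camera is an equidistant fisheye: a pixel r from the principal point sees the ray r / f radians off the axis. A picture is of the moment at which its call begins: read the wrist's pose just before it. camera_params takes no time and is no camera call; for the wrist camera it gives the pose at the moment of the call.
- ctrl.hand_in(): hands the job in; it is judged then, once.
The state is a dict: "time": time; "joint_pos": joint angles; "joint_vel": joint speeds; "effort": joint torques, N m; "eef_pos": TCP position; "tcp_rot": TCP orientation; "ft_force": force on the tool from outside, world axes, zero at the start; "torque": the same for the moment, N m; "finger_gap": opening from 0.0 (shut) to 1.0 (fully open); "grip_force": force on a finger pad.
Only numpy, scipy, OpenCV 4.12 (cv2) and the standard library are available. Lean on these libraries where they do the work, as an engineer would, in place of code of your own. Each camera call takes 0.05 s, during which the arm holds its last target. There are 200 camera calls.

## Working session

There is one attempt and no reset: what is moved stays moved. The work goes in short steps, Python scripts to look and compute and a tool call to move; the robot and the scene stay as the last step left them, time stands still between calls to the robot, and variables do not carry over. Pictures are saved under pics/ and viewed, at most 10 in all, crops included, and the job is handed in when it is done.

Besides the shell and the picture viewer there is one more tool, called after "Emit:" as name([rows], argument=value, ...), one row to a line, values as JSON. move_arm: Moves the arm, as the interface text tells. Shifts and turns lie within -1 to 1; 1 stands for 250 mm of shift or 90 degrees of turn. Its arguments: {"type":"object","properties":{"commands":{"type":"array","items":{"type":"array","items":{"type":"number"}}},"claw":{"type":"number"}},"required":["commands"]}

```bash
mkdir -p pics; python3 - <<'E'
from cell import ctrl
import cv2,numpy as np
s=ctrl.sense();print(s)
for n in("scene","side","wrist"):
    p=ctrl.camera_params(n);print(n,p)
    cv2.imwrite(f"pics/{n}0.png",ctrl.capture(n)[:,:,::-1])
E
```

```text
{'time': 0.0, 'joint_pos': array([ 1.20043576,  0.33289134, -0.06466699,  1.46095804,  0.02159541,
        1.34992405, -0.08848141]), 'joint_vel': array([-1.14696262e-03,  6.34729636e-04,  7.40651472e-04, -6.45108742e-04,
       -2.41306935e-04,  6.45193691e-04, -3.25381615e-05]), 'effort': array([ 1.17991112e-04, -6.23256898e+01,  2.46131793e-02, -3.89896202e+01,
       -6.13083341e-02,  3.99201934e-02,  1.27411736e-04]), 'eef_pos': array([ 212.83379972, -587.2146415 ,  221.73373223]), 'tcp_rot': array([[ 9.40135602e-01,  3.40800113e-01, -5.77610824e-04],
       [ 3.40800593e-01, -9.40134608e-01,  1.36880406e-03],
       [-7.65433487e-05, -1.48371154e-03, -9.99998896e-01]]), 'ft_force': array([0.08248457, 0.29360614, 0.86835982]), 'torque': array([-0.00088947,  0.01763459, -0.010541  ]), 'grip_force': 0.0, 'finger_gap': 0.9952026612293329}
scene {'mtx': array([[390.78905478,   0.        , 319.39816334],
       [  0.        , 390.78905478, 202.72932916],
       [  0.        ,   0.        ,   1.        ]]), 'rvec': array([ 2.17620823,  0.76423506, -0.33978799]), 'tvec': array([-380.39694702,  -68.59148165, 1180.6147901 ])}
side {'mtx': array([[488.93471935,   0.        , 315.47463787],
       [  0.        , 488.93471935, 196.71835967],
       [  0.        ,   0.        ,   1.        ]]), 'rvec': array([ 2.37983511, -0.23246219,  0.10497731]), 'tvec': array([-470.01907634,  164.91567622, 1457.95991423])}
wrist {'mtx': array([[309.70691629,   0.        , 318.63759435],
       [  0.        , 309.70691629, 200.06973674],
       [  0.        ,   0.        ,   1.        ]]), 'rvec': array([-2.36711124,  1.65887274,  0.25004566]), 'tvec': array([-623.83125157,  -35.1055057 ,  392.46185833])}
```

View pics/scene0.png

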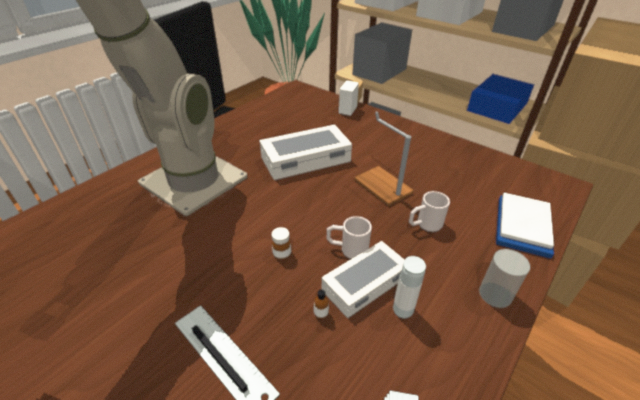

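View pics/side0.png

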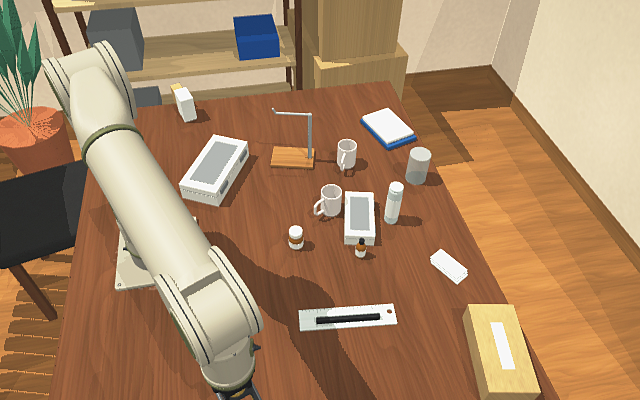

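```bash
cat > h.py <<'E'
import cv2,numpy as np
from scipy.optimize import least_squares
def crop(im,x0,x1,y0,y1,k):
    c=cv2.resize(im[y0:y1,x0:x1],None,fx=k,fy=k,interpolation=cv2.INTER_CUBIC)
    for x in range(-(-x0//10)*10,x1,10):
        cv2.line(c,((x-x0)*k+k//2,0),((x-x0)*k+k//2,5),(0,0,255),1)
        if x%20==0: cv2.putText(c,str(x),((x-x0)*k-8,16),0,.35,(0,255,255),1)
    for y in range(-(-y0//10)*10,y1,10):
        cv2.line(c,(0,(y-y0)*k+k//2),(5,(y-y0)*k+k//2),(0,0,255),1)
        if y%20==0: cv2.putText(c,str(y),(7,(y-y0)*k+6),0,.35,(0,255,255),1)
    return c
def tile(rows):
    out=[]
    for r in rows:
        H=max(i.shape[0] for i in r)
        out.append(np.hstack([cv2.copyMakeBorder(i,0,H-i.shape[0],0,4,0) for i in r]))
    W=max(i.shape[1] for i in out)
    return np.vstack([cv2.copyMakeBorder(i,0,4,0,W-i.shape[1],0) for i in out])
def proj(P,p,fish=False):
    P=np.atleast_2d(np.asarray(P,float))
    if fish: return cv2.fisheye.projectPoints(P.reshape(-1,1,3),p["rvec"],p["tvec"],p["mtx"],np.zeros(4))[0].reshape(-1,2)
    return cv2.projectPoints(P,p["rvec"],p["tvec"],p["mtx"],None)[0].reshape(-1,2)
def place(q,P):
    c,s=np.cos(q[2]),np.sin(q[2]); P=np.atleast_2d(np.asarray(P,float))
    return np.c_[q[0]+c*P[:,0]-s*P[:,1],q[1]+s*P[:,0]+c*P[:,1],P[:,2]]
def fit(obs,q0):
    """obs: list of (params, fish, model pts, pixels); q=(x,y,yaw)"""
    f=lambda q:np.concatenate([(proj(place(q,M),p,fi)-np.array(U)).ravel() for p,fi,M,U in obs])
    r=least_squares(f,q0,x_scale=[100,100,1]);return r.x,np.round(r.fun.reshape(-1,2),1)
def ray(p,uv,z,fish=False):
    """world point at height z seen at pixel"""
    uv=np.array(uv,float).reshape(-1,1,2)
    n=(cv2.fisheye.undistortPoints(uv,p["mtx"],np.zeros(4)) if fish else cv2.undistortPoints(uv,p["mtx"],None)).reshape(-1,2)
    R=cv2.Rodrigues(p["rvec"])[0];C=-R.T@p["tvec"];d=np.c_[n,np.ones(len(n))]@R
    return C+d*((z-C[2])/d[:,2])[:,None]
E
python3 - <<'E'
import cv2;from h import *
s=cv2.imread("pics/scene0.png");d=cv2.imread("pics/side0.png")
cv2.imwrite("pics/c1.png",tile([[crop(s,318,448,205,325,4),crop(d,310,375,150,255,4)]][:1]))
cv2.imwrite("pics/c2.png",tile([[crop(s,352,442,100,206,3),crop(d,265,355,100,175,4)],[crop(s,170,280,302,400,3),crop(d,293,402,300,335,4)]]))
E
```

```text
(no output)
```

View pics/c1.png

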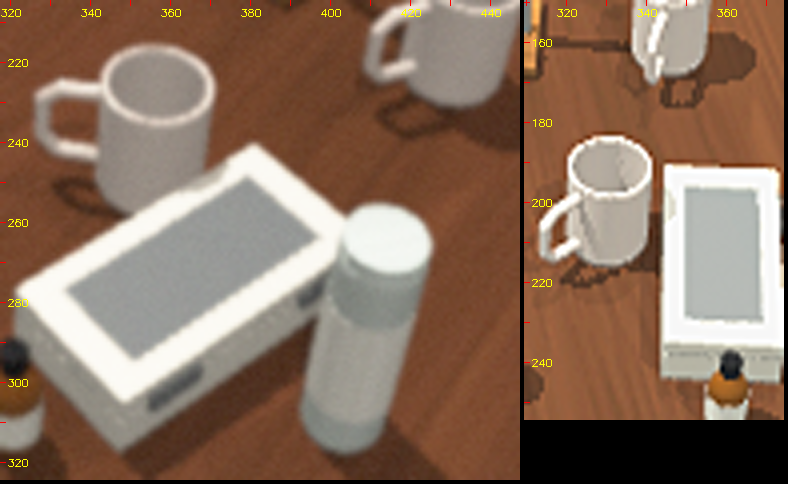

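View pics/c2.png

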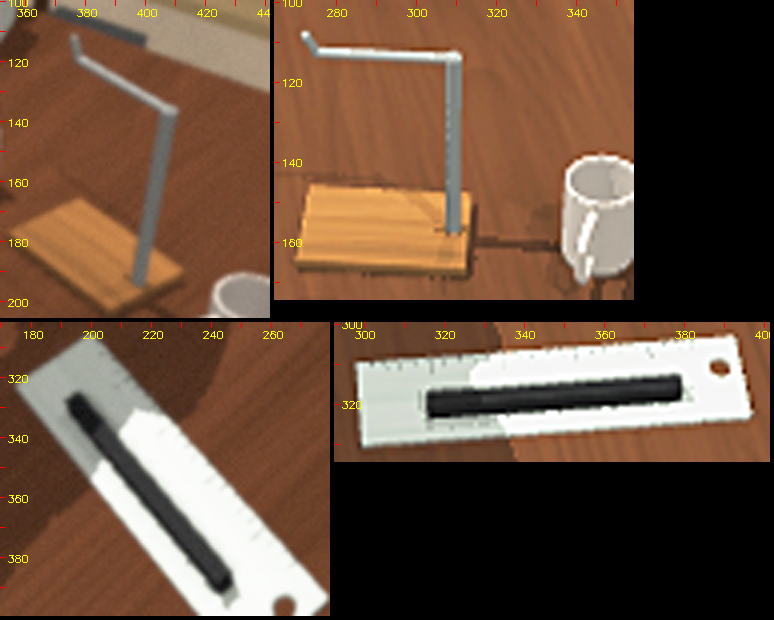

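```bash
cat > fit0.py <<'E'
from cell import ctrl
from h import *
S=ctrl.camera_params("scene");D=ctrl.camera_params("side")
np.set_printoptions(suppress=True,precision=2,linewidth=200)
O=dict(
case=([(S,0,[(-45,-90,45),(-45,90,45),(45,-90,45),(45,-90,0)],[(321.5,277.3),(380.7,240.3),(348.3,305.5),(347.8,317.5)]),
 (D,0,[(-45,90,45),(45,90,45),(-45,-90,45),(-45,-90,0)],[(345,190.75),(373.25,191.5),(343.75,235.5),(343.75,244)])],(600,0,0)),
mug=([(S,0,[(0,0,85),(0,67,45)],[(356.75,225.75),(328.5,235.75)]),(D,0,[(0,0,85),(0,67,45)],[(330.9,190.75),(315.7,209)])],(500,0,3.5)),
stand=([(S,0,[(-60,0,218),(-52,0,200),(60,0,200),(60,0,14),(-75,50,14),(-75,-50,14),(75,50,14),(75,-50,14)],[(376.2,111.5),(378.2,119.5),(407.5,136.2),(397.5,194.5),(378.2,165.5),(354.2,177.2),(412.5,189.5),(389.2,200.2)]),
 (D,0,[(-60,0,218),(-52,0,200),(60,0,200),(60,0,14),(-75,50,14),(75,50,14),(-75,-50,14),(75,-50,14)],[(272.25,108.25),(275.5,112.5),(309.5,113.75),(309.25,157.75),(273.75,145.5),(313.5,147.75),(269.75,165),(312.75,166.5)])],(450,200,0)),
ruler=([(S,0,[(-130,30,4),(-130,-30,4),(130,30,4),(116,8,4)],[(200.2,307.5),(174.5,320.8),(278.8,393.5),(264.2,396.5)]),
 (D,0,[(-130,30,4),(-130,-30,4),(130,30,4),(130,-30,4),(116,8,4)],[(298.25,310),(299.25,330.5),(393.5,303),(397,323.5),(388.75,311)])],(500,-300,0)))
for k,(o,q) in O.items():
    x,r=fit(o,q);print(k,x,"yawdeg",np.degrees(x[2]));print(r.T)
print("jar",ray(D,(296,228),70),ray(S,(281,235),70),"spray",ray(D,(396.5,186),150),ray(S,(413,264),150),"drop",ray(D,(361,239),75),ray(S,(321,293),75))
print("mugB",ray(D,(346.5,145),85),"glass",ray(D,(420,153),80))
E
python3 fit0.py
```

```text
case [616.43   1.41  -0.24] yawdeg -13.944590163683543
[[-0.   0.4  0.2 -0.5 -0.5 -0.8  0.5 -0.3]
 [ 0.1  0.7 -0.   0.5  0.1  0.4 -1.  -0.2]]
mug [542.18  71.27   2.13] yawdeg 122.17555154162775
[[ 0.7  0.   0.1 -0.4]
 [ 0.  -0.4 -0.1  1.2]]
stand [461.88 332.07  -0.26] yawdeg -14.92738187827908
[[ 0.1 -0.6  0.2  0.1 -0.1 -0.6  1.2 -0.5 -0.  -0.5 -0.4 -0.2 -0.9  0.7 -0.3 -0.4]
 [ 1.   0.1  1.  -0.9 -0.1 -0.5  0.3  2.9 -0.4 -0.   0.3 -1.4 -0.2 -0.5 -0.9 -0.3]]
ruler [ 501.25 -317.92   -0.12] yawdeg -6.668192395829135
[[-0.1  0.3 -0.1 -0.1 -0.4 -0.1 -1.1 -0.3  0.1]
 [-1.7  2.4  0.4  0.6 -0.3 -0.6  0.2 -0.5 -0.3]]
jar [[411.62 -43.84  70.  ]] [[413.11 -52.83  70.  ]] spray [[720.99  -7.12 150.  ]] [[717.55  -6.89 150.  ]] drop [[ 587.21 -123.52   75.  ]] [[ 589.09 -125.28   75.  ]]
mugB [[641.43 272.29  85.  ]] glass [[877.47 191.54  80.  ]]
```

Could be taken for the mug: mug A (scene 355,237 / side 331,200), mug B (433,211 / 346,153), and the grey glass (505,280). A lies farthest right (y=71 vs 272) and in front of the small case, so A. Cases: the small one (365,277), not the large one (305,150). The crops show A with its handle toward the robot's right, the stand's hook pointing at the robot, and the ruler with its hole far away.

Emit:
move_arm([
  [0.66, 1, 0, 0.13],
  [0.66, 1, 0, 0.13],
  [0.66, 1, 0, 0.13],
  [0.66, 1, 0, 0.13],
  [0.66, 1, 0, 0.13],
  [0.66, 1, 0, 0.13],
  [0.66, 1, 0, 0.13],
  [0.66, 1, 0, 0.13],
  [0.66, 1, 0, 0.13],
], claw=-1)

```text
time: 0.9
eef_pos: [380.3, -334.3, 222.8]
tcp_rot: [[0.848, 0.53, 0.001], [0.53, -0.848, 0.0], [0.001, 0.0, -1.0]]
ft_force: [-0.6, -0.0, -0.3]
finger_gap: 0.999
grip_force: 0.0
```

Emit:
move_arm([
  [0.66, 1, 0.1, 0],
  [0.66, 1, 0.1, 0],
  [0.66, 1, 0.1, 0],
  [0.66, 1, 0.1, 0],
  [0.66, 1, 0.1, 0],
  [0.66, 1, 0.1, 0],
  [0.66, 1, 0.1, 0],
  [0.66, 1, 0.1, 0],
  [0.66, 1, 0.1, 0],
])

```text
time: 1.65
eef_pos: [544.3, -84.7, 247.4]
tcp_rot: [[0.849, 0.528, 0.0], [0.528, -0.849, 0.001], [0.001, -0.001, -1.0]]
ft_force: [0.1, -0.1, -1.6]
finger_gap: 0.998
grip_force: 0.0
```

```bash
python3 - <<'E'
from cell import ctrl
import cv2,pickle
from h import *
s=ctrl.sense();p=ctrl.camera_params("wrist")
im=ctrl.capture("wrist")[:,:,::-1];cv2.imwrite("pics/w1.png",im);pickle.dump(p,open("w1.pkl","wb"))
print(s["time"],s["eef_pos"],s["tcp_rot"][:,1],s["joint_pos"])
cv2.imwrite("pics/w1g.png",crop(im.copy(),0,640,0,400,1))
E
```

```text
1.65 [544.28948377 -84.74965563 247.41472608] [ 0.52838101 -0.84900665 -0.0011074 ] [ 0.55416296  0.19928053 -0.54996127  1.59895988  0.10423699  1.37295453
 -1.02157322]
```

View pics/w1g.png

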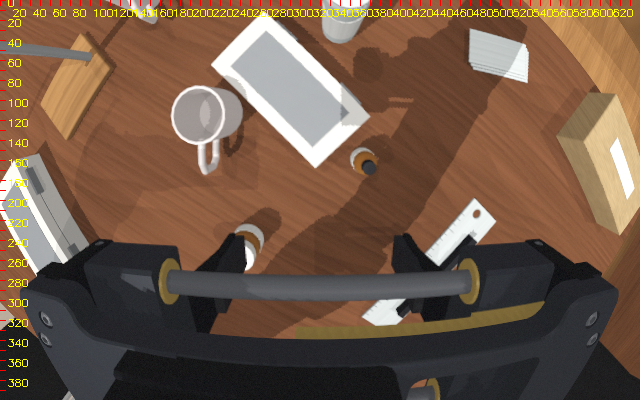

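The wrist view shows the mug rim at (198,113), its handle end at (208,172), the case corners at about (212,65), (265,15), (370,117) and (316,166), and the ruler at the right.

```bash
cat >> fit0.py <<'E'
import pickle
W=pickle.load(open("w1.pkl","rb"))
for n,q,M in (("case",(616.43,1.41,-.243),[(-45,90,45),(45,90,45),(45,-90,45),(-45,-90,45)]),("mug",(542.2,71.3,2.13),[(0,0,85),(0,67,45),(0,67,76)])):
    print(n,proj(place(q,M),W,1))
E
python3 fit0.py|tail -8; python3 -c "
import cv2;from h import *
cv2.imwrite('pics/w1c.png',crop(cv2.imread('pics/w1.png'),165,375,5,180,3))"
```

```text
mugB [[641.43 272.29  85.  ]] glass [[877.47 191.54  80.  ]]
case [[210.82  64.57]
 [263.51  10.86]
 [370.25 115.72]
 [315.31 167.48]]
mug [[196.61 113.59]
 [211.99 166.51]
 [203.29 171.59]]
```

View pics/w1c.png

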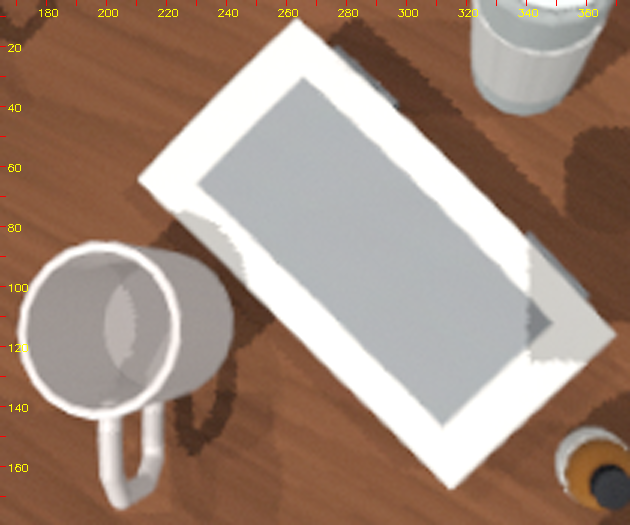

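```bash
cat >> fit0.py <<'E'
print("----")
o=O["case"][0]+[(W,1,[(-45,90,45),(45,90,45),(45,-90,45),(-45,-90,45)],[(210.5,64.5),(263.5,10.2),(369.8,115.5),(314.5,167.5)])]*2
x,r=fit(o,(600,0,-.2));print("case",x,np.degrees(x[2]),r.T)
for o in (O["mug"][0]+[(W,1,[(0,0,85),(0,67,76)],[(197.7,114.3),(204.2,170.2)])]*2,[(W,1,[(0,0,85),(0,67,76)],[(197.7,114.3),(204.2,170.2)])]):
    x,r=fit(o,(540,70,2.1));print("mug",x,np.degrees(x[2]),r.T)
x,r=fit([(W,1,[(0,20,85),(0,67,76)],[(197.7,114.3),(204.2,170.2)])]*2,(540,70,2.1))
E
python3 fit0.py|sed -n '/----/,$p'
```

```text
----
case [616.43   1.9   -0.25] -14.057325965640377 [[ 0.1  0.5  0.3 -0.4 -0.5 -0.8  0.4 -0.4  0.1 -0.1  0.   0.3  0.1 -0.1  0.   0.3]
 [-0.1  0.6 -0.2  0.3 -0.   0.3 -1.2 -0.4 -0.3  0.4  0.2 -0.2 -0.3  0.4  0.2 -0.2]]
mug [542.97  70.5    2.13] 122.03806207444777 [[ 0.8  0.1  0.4 -0.2 -0.2 -0.1 -0.2 -0.1]
 [ 0.3 -0.1  0.1  1.3 -1.   1.2 -1.   1.2]]
mug [543.09  70.41   2.13] 122.03552529296752 [[-0.1  0. ]
 [-1.1  1.1]]
```

Emit:
move_arm([
  [-0.005, 0.62, -0.2, 0],
  [-0.005, 0.62, -0.2, 0],
  [-0.005, 0.62, -0.2, 0],
  [-0.005, 0.62, -0.2, 0],
  [-0.005, 0.62, -0.2, 0],
  [-0.005, 0.62, -0.2, 0],
  [-0.005, 0.62, -0.4, 0],
  [-0.005, 0.62, -0.5, 0],
  [-0.005, 0.62, -0.6, 0],
  [-0.005, 0.62, -0.7, 0],
  [-0.005, 0.62, -0.77, 0],
  [-0.005, 0.62, -0.77, 0],
])

```text
time: 2.7
eef_pos: [539.8, 63.3, 51.5]
tcp_rot: [[0.854, 0.521, -0.006], [0.521, -0.854, -0.002], [-0.006, -0.001, -1.0]]
ft_force: [-1.4, -0.5, -0.5]
finger_gap: 1.003
grip_force: 0.0
```

Emit:
move_arm([
  [0, 0, 0, 0],
  [0, 0, 0, 0],
  [0, 0, 0, 0],
  [0, 0, 0, 0],
  [0, 0, 0, 0],
  [0, 0, 0, 0],
  [0, 0, 0, 0],
  [0, 0, 0, 0],
], claw=1)

```text
time: 3.37
eef_pos: [542.5, 67.6, 56.2]
tcp_rot: [[0.851, 0.525, 0.002], [0.525, -0.851, -0.0], [0.001, 0.001, -1.0]]
ft_force: [-2.7, -0.0, 8.0]
finger_gap: 0.733
grip_force: 29.8
```

Emit:
move_arm([
  [0, 0, 0.1, 0],
  [0, 0, 0.2, 0],
  [0, 0, 0.36, 0],
  [0, 0, 0.52, 0],
  [0, 0, 0.68, 0],
  [0, 0, 0.84, 0],
  [0, 0, 0.96, 0],
  [0, 0, 0.96, 0],
])

```text
time: 4.03
eef_pos: [543.9, 68.1, 302.0]
tcp_rot: [[0.851, 0.524, 0.01], [0.524, -0.851, 0.0], [0.008, 0.005, -1.0]]
ft_force: [0.2, 0.1, -1.4]
finger_gap: 0.732
grip_force: 29.9
```

Emit:
move_arm([
  [-0.1, 0.15, 0, 0.06],
  [-0.2, 0.3, 0, 0.12],
  [-0.3, 0.45, 0, 0.18],
  [-0.4, 0.6, 0, 0.24],
  [-0.5, 0.75, 0, 0.3],
  [-0.55, 0.87, 0, 0.36],
  [-0.6, 1, 0, 0.42],
  [-0.6, 1, 0, 0.478],
  [-0.6, 1, 0, 0.478],
  [-0.6, 1, 0, 0.478],
])

```text
time: 4.87
eef_pos: [391.8, 317.0, 294.6]
tcp_rot: [[0.267, 0.964, -0.0], [0.964, -0.267, -0.001], [-0.001, 0.0, -1.0]]
ft_force: [0.1, -0.8, -2.1]
finger_gap: 0.735
grip_force: 29.9
```

Emit:
move_arm([
  [0, 0.15, 0, 0],
  [0, 0.3, 0, 0],
  [0, 0.36, 0, 0],
  [0, 0.36, 0, 0],
  [0, 0.36, 0, 0],
  [0, 0.36, 0, 0],
])

```text
time: 5.37
eef_pos: [392.9, 405.8, 294.7]
tcp_rot: [[0.268, 0.963, 0.0], [0.963, -0.268, -0.001], [-0.001, 0.0, -1.0]]
ft_force: [-0.6, 0.0, -1.7]
finger_gap: 0.738
grip_force: 29.9
```

```bash
python3 - <<'E'
from cell import ctrl
import cv2,pickle
from h import *
s=ctrl.sense();p=ctrl.camera_params("wrist")
w=ctrl.capture("wrist")[:,:,::-1];a=ctrl.capture("scene")[:,:,::-1];b=ctrl.capture("side")[:,:,::-1]
pickle.dump(p,open("w2.pkl","wb"))
for n,i in zip("wab",(w,a,b)):cv2.imwrite(f"pics/{n}2.png",i)
print(s["time"],s["eef_pos"],s["tcp_rot"],s["finger_gap"],s["joint_pos"])
S=ctrl.camera_params("scene");D=ctrl.camera_params("side")
c=s["eef_pos"];print(proj(c,S),proj(c,D))
def cr(im,P,r):
    u,v=map(int,proj(P,D if im is b else S)[0]);return crop(im.copy(),max(0,u-r),u+r,max(0,v-r),v+r,4)
c2=c+[30,-30,-10]
cv2.imwrite("pics/v2.png",tile([[cv2.resize(w,(400,250)),cr(a,c2,48)],[cr(b,c2,48)]]) [:600,:800])
E
```

```text
5.3667 [392.89667719 405.75989568 294.65075074] [[ 2.68451377e-01  9.63293234e-01  6.27198476e-05]
 [ 9.63292453e-01 -2.68451075e-01 -1.29226288e-03]
 [-1.22799087e-03  4.07327304e-04 -9.99999163e-01]] 0.7381143778118199 [-0.09532193  0.30152252 -0.97047799  1.46908697  0.24887805  1.50189514
 -1.33366263]
[[387.3553117   77.18762731]] [[265.00616532  77.95913402]]
```

View pics/v2.png

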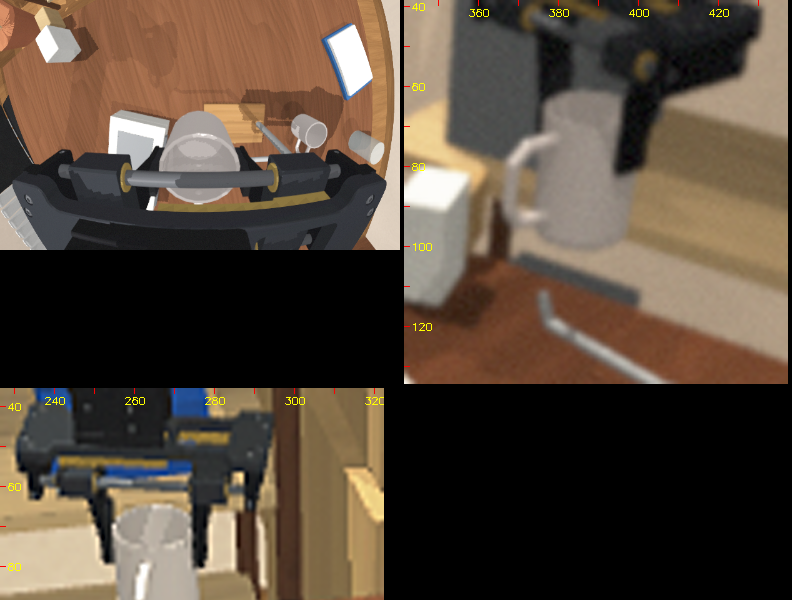

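The mug is held upright, with its handle toward the hook's side (scene 367,85), and the hook tip is at scene (376,112). I'm lowering to insertion height and measuring both there.

Emit:
move_arm([
  [-0.04, 0.01, 0, 0],
  [-0.04, 0.01, -0.12, 0],
  [-0.04, 0.01, -0.24, 0],
  [-0.04, 0.01, -0.31, 0],
  [-0.04, 0.01, -0.31, 0],
  [-0.04, 0.01, -0.31, 0],
  [-0.04, 0.01, -0.31, 0],
])

```text
time: 6.1
eef_pos: [381.9, 410.5, 219.2]
tcp_rot: [[0.265, 0.964, 0.001], [0.964, -0.265, 0.001], [0.002, 0.001, -1.0]]
ft_force: [0.5, -0.5, -2.0]
finger_gap: 0.734
grip_force: 29.9
```

```bash
python3 - <<'E'
from cell import ctrl
import cv2,pickle
from h import *
s=ctrl.sense()
a=ctrl.capture("scene")[:,:,::-1].copy();b=ctrl.capture("side")[:,:,::-1].copy()
for n,i in zip("ab",(a,b)):cv2.imwrite(f"pics/{n}3.png",i)
print(s["time"],s["eef_pos"],s["tcp_rot"][:,1])
S=ctrl.camera_params("scene");D=ctrl.camera_params("side")
x,y,z=s["eef_pos"];q=(x+1,y+2,np.radians(165));M=np.array([(0,0,85),(0,0,0),(0,67,76),(0,67,46),(0,67,19)])
for p in (S,D):
    P=place(q,M);P[:,2]+=z-56;print(np.round(proj(P,p),1).tolist(), np.round(proj(place((461.9,332.1,-.2605),[(-60,0,218),(-52,0,200),(60,0,200)]),p),1).tolist())
cv2.imwrite("pics/v3.png",tile([[crop(a,345,425,65,160,5),crop(b,230,315,65,160,4)]]))
E
```

```text
6.1 [381.88792254 410.45619812 219.24223419] [ 0.96427391 -0.26490509  0.00105722]
[[383.5, 91.6], [380.1, 119.1], [365.1, 101.1], [364.2, 111.1], [363.4, 119.9]] [[376.3, 112.5], [377.6, 119.6], [407.8, 137.2]]
[[262.6, 89.3], [264.4, 110.3], [260.0, 103.7], [260.7, 111.3], [261.2, 118.0]] [[272.2, 107.8], [275.0, 112.4], [309.1, 114.0]]
```

View pics/v3.png

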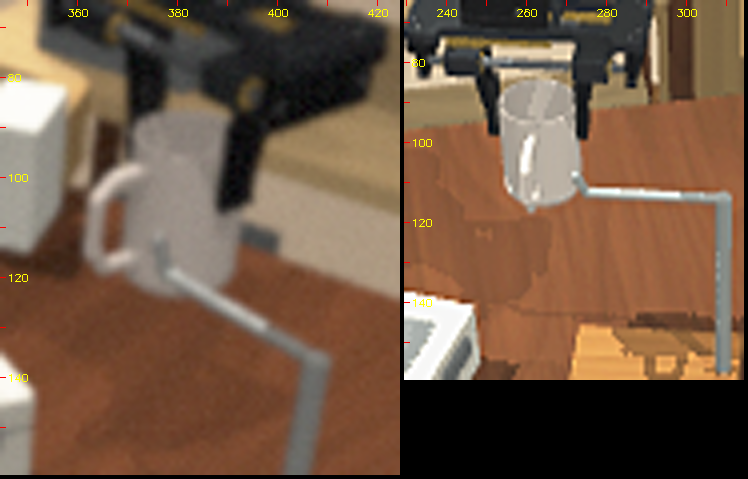

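Scene crop: handle bar at (363.5,108), hook tip at (376,112). Side crop: rim at (263,89). This agrees with my model, so I shift about 7 mm toward the arm and thread.

Emit:
move_arm([
  [-0.008, -0.028, -0.012, 0],
  [-0.008, -0.028, -0.012, 0],
  [0.03, -0.038, -0.012, 0],
  [0.06, -0.046, -0.012, 0],
  [0.09, -0.054, -0.012, 0],
  [0.12, -0.062, -0.012, 0],
  [0.15, -0.07, -0.012, 0],
  [0.18, -0.078, -0.012, 0],
  [0.18, -0.078, -0.012, 0],
  [0.18, -0.078, -0.012, 0],
])

```text
time: 7.03
eef_pos: [427.1, 390.3, 214.3]
tcp_rot: [[0.265, 0.964, -0.001], [0.964, -0.265, 0.0], [-0.0, -0.001, -1.0]]
ft_force: [-0.7, 1.2, -2.3]
finger_gap: 0.736
grip_force: 29.9
```

Emit:
move_arm([
  [0.04, -0.011, 0, 0],
  [0.08, -0.022, 0, 0],
  [0.12, -0.033, 0, 0],
  [0.16, -0.043, 0, 0],
  [0.16, -0.043, 0, 0],
  [0.16, -0.043, 0, 0],
])

```text
time: 7.53
eef_pos: [467.4, 379.3, 214.3]
tcp_rot: [[0.266, 0.964, -0.001], [0.964, -0.266, 0.0], [-0.0, -0.001, -1.0]]
ft_force: [-0.3, -0.3, -1.8]
finger_gap: 0.735
grip_force: 29.9
```

```bash
python3 - <<'E'
from cell import ctrl
import cv2
from h import *
a=ctrl.capture("scene")[:,:,::-1].copy();b=ctrl.capture("side")[:,:,::-1].copy()
cv2.imwrite("pics/v4.png",tile([[crop(a,350,430,75,170,5),crop(b,240,325,65,160,4)]]))
E
```

```text
(no output)
```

View pics/v4.png

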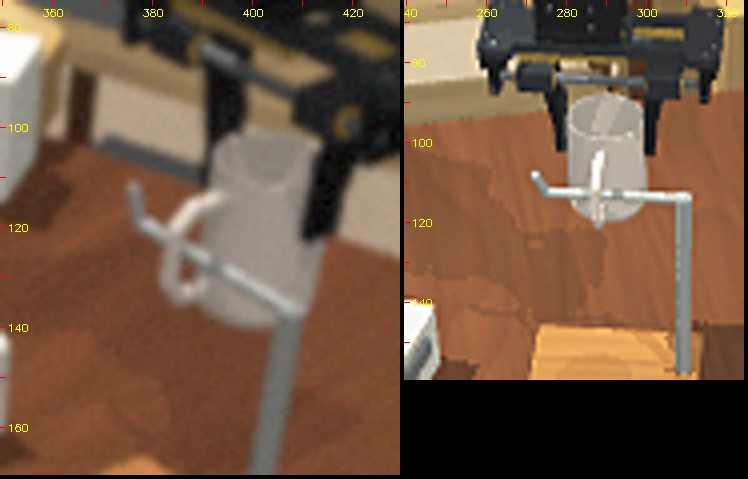

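The arm passes through the handle (scene 388,122; side 288,112). Lowering until the handle rests on it.

Emit:
move_arm([
  [0, 0, -0.02, 0],
  [0, 0, -0.04, 0],
  [0, 0, -0.06, 0],
  [0, 0, -0.07, 0],
  [0, 0, -0.07, 0],
  [0, 0, -0.07, 0],
])

```text
time: 8.13
eef_pos: [466.7, 379.6, 196.9]
tcp_rot: [[0.265, 0.964, -0.0], [0.964, -0.265, -0.0], [-0.0, -0.0, -1.0]]
ft_force: [-0.0, -0.1, -1.7]
finger_gap: 0.731
grip_force: 29.9
```

Emit:
move_arm([
  [0, 0, -0.008, 0],
  [0, 0, -0.016, 0],
  [0, 0, -0.016, 0],
  [0, 0, -0.016, 0],
])

```text
time: 8.47
eef_pos: [466.8, 379.7, 193.0]
tcp_rot: [[0.265, 0.964, 0.0], [0.964, -0.265, -0.0], [-0.0, 0.0, -1.0]]
ft_force: [0.0, -0.2, -2.0]
finger_gap: 0.734
grip_force: 29.9
```

Emit:
move_arm([
  [0, 0, -0.006, 0],
  [0, 0, -0.012, 0],
  [0, 0, -0.012, 0],
  [0, 0, -0.012, 0],
])

```text
time: 8.8
eef_pos: [466.7, 379.9, 190.5]
tcp_rot: [[0.265, 0.964, 0.0], [0.964, -0.265, 0.0], [0.0, 0.0, -1.0]]
ft_force: [-1.4, 0.1, 3.6]
finger_gap: 0.734
grip_force: 29.9
```

Emit:
move_arm([
  [0, 0, -0.005, 0],
  [0, 0, -0.01, 0],
  [0, 0, -0.01, 0],
  [0, 0, -0.01, 0],
])

```text
time: 9.13
eef_pos: [466.6, 380.0, 187.6]
tcp_rot: [[0.264, 0.964, -0.0], [0.964, -0.264, 0.0], [0.0, -0.0, -1.0]]
ft_force: [-3.0, 0.6, 4.6]
finger_gap: 0.732
grip_force: 30.0
```

Emit:
move_arm([
  [0, 0, 0, 0],
  [0, 0, 0, 0],
  [0, 0, 0, 0],
  [0, 0, 0, 0],
  [0, 0, 0, 0],
  [0, 0, 0, 0],
  [0, 0, 0, 0],
  [0, 0, 0, 0],
], claw=-1)

```text
time: 9.8
eef_pos: [466.8, 379.6, 187.6]
tcp_rot: [[0.265, 0.964, 0.0], [0.964, -0.265, -0.0], [0.0, 0.0, -1.0]]
ft_force: [-0.8, 0.2, 0.4]
finger_gap: 0.998
grip_force: 0.0
```

Emit:
move_arm([
  [0, 0, 0.05, 0],
  [0, 0, 0.1, 0],
  [0, 0, 0.2, 0],
  [0, 0, 0.3, 0],
  [0, 0, 0.4, 0],
  [0, 0, 0.5, 0],
  [0, 0, 0.5, 0],
])

```text
time: 10.38
eef_pos: [467.4, 381.3, 319.3]
tcp_rot: [[0.265, 0.964, 0.006], [0.964, -0.265, 0.005], [0.007, 0.004, -1.0]]
ft_force: [-0.2, 0.9, 0.1]
finger_gap: 1.002
grip_force: 0.0
```

```bash
python3 - <<'E'
from cell import ctrl
import cv2
from h import *
a=ctrl.capture("scene")[:,:,::-1].copy();b=ctrl.capture("side")[:,:,::-1].copy()
cv2.imwrite("pics/a5.png",a);cv2.imwrite("pics/b5.png",b)
cv2.imwrite("pics/v5.png",tile([[crop(a,350,430,75,205,4),crop(b,240,325,85,175,4)]]))
E
```

```text
(no output)
```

View pics/v5.png

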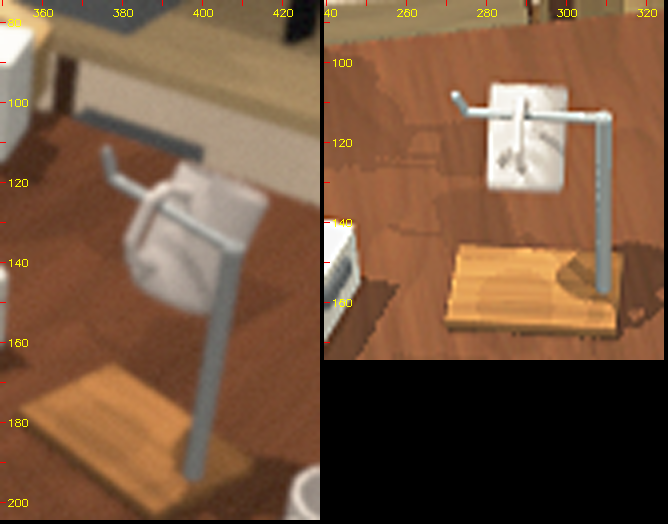

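The mug hangs on the hook by its handle (scene 388,130; side 290,120) and is released. Next the ruler.

Emit:
move_arm([
  [0.2, -0.95, 0, 0.366],
  [0.2, -0.95, 0, 0.366],
  [0.2, -0.95, 0, 0.366],
  [0.2, -0.95, 0, 0.366],
  [0.2, -0.95, 0, 0.366],
  [0.2, -0.95, 0, 0.366],
  [0.2, -0.95, 0, 0.366],
  [0.2, -0.95, 0, 0.366],
  [0.2, -0.95, 0, 0.366],
])

```text
time: 11.23
eef_pos: [516.8, 140.9, 312.2]
tcp_rot: [[-0.3, 0.954, -0.001], [0.954, 0.3, -0.0], [0.0, -0.001, -1.0]]
ft_force: [0.1, -0.2, -0.0]
finger_gap: 1.0
grip_force: 0.0
```

Emit:
move_arm([
  [0.2, -0.95, 0, 0.366],
  [0.2, -0.95, 0, 0.366],
  [0.2, -0.95, 0, 0.366],
  [0.2, -0.95, 0, 0.366],
  [0.2, -0.95, 0, 0.366],
  [0.2, -0.95, 0, 0.366],
  [0.2, -0.95, 0, 0.366],
  [0.2, -0.95, 0, 0.366],
  [0.2, -0.95, 0, 0.366],
])

```text
time: 11.98
eef_pos: [566.9, -93.6, 312.3]
tcp_rot: [[-0.773, 0.635, -0.0], [0.635, 0.773, 0.001], [0.001, 0.001, -1.0]]
ft_force: [-0.2, 0.6, 0.1]
finger_gap: 0.999
grip_force: 0.0
```

Emit:
move_arm([
  [0.2, -0.95, -0.2, 0.366],
  [0.2, -0.95, -0.2, 0.366],
  [0.2, -0.95, -0.2, 0.366],
  [0.2, -0.95, -0.2, 0.366],
  [0.2, -0.95, -0.2, 0.366],
  [0.2, -0.95, -0.2, 0.366],
  [0.2, -0.95, -0.2, 0.366],
  [0.2, -0.95, -0.2, 0.366],
  [0.2, -0.95, -0.2, 0.366],
  [0.2, -0.95, -0.2, 0.366],
])

```text
time: 12.82
eef_pos: [617.9, -329.7, 263.6]
tcp_rot: [[-0.994, 0.11, 0.001], [0.11, 0.994, 0.0], [-0.001, 0.001, -1.0]]
ft_force: [-0.2, 0.1, 0.4]
finger_gap: 1.0
grip_force: 0.0
```

```bash
cat >> h.py <<'E'
def loop(c,n=60):
    c=np.array(c,float);return [np.linspace(c[i],c[(i+1)%len(c)],n+2)[3:-3] for i in range(len(c))]
RUL=loop([(-130,30,4),(130,30,4),(130,-30,4),(-130,-30,4)])
RIB=loop([(-85,-4,22),(85,-4,22),(85,-16,22),(-85,-16,22)],40)
CASE=loop([(-45,90,45),(45,90,45),(45,-90,45),(-45,-90,45)])
def edgefit(views,segs,q,R=10,iters=8,z0=0,ok=None):
    """views: (image BGR, params, fish). Snap projected model edges to the strongest gradient, robust LSQ."""
    q=np.array(q,float)
    for it in range(iters):
        r=max(3,R*0.7**it);J=[]
        for im,p,fi in views:
            g=cv2.GaussianBlur(cv2.cvtColor(im,cv2.COLOR_BGR2GRAY).astype(np.float32),(0,0),.8)
            for sg in segs:
                P=place(q,sg);P[:,2]+=z0;u=proj(P,p,fi)
                t=np.gradient(u,axis=0);t/=np.linalg.norm(t,axis=1)[:,None]+1e-9;n=np.c_[-t[:,1],t[:,0]]
                k=np.arange(-r-1,r+1.1,.25)
                S=u[:,None]+n[:,None]*k[None,:,None]
                v=cv2.remap(g,S[...,0].astype(np.float32),S[...,1].astype(np.float32),cv2.INTER_LINEAR)
                d=np.abs(np.gradient(v,axis=1))*4;d[:,:4]=0;d[:,-4:]=0
                b=d.argmax(1);m=(d.max(1)>12)&(u[:,0]>3)&(u[:,0]<636)&(u[:,1]>3)&(u[:,1]<396)
                if m.any():J.append((p,fi,sg[m],(u+n*k[b][:,None])[m],n[m]))
        def f(x):
            o=[]
            for p,fi,sg,U,n in J:
                P=place(x,sg);P[:,2]+=z0;o.append(((proj(P,p,fi)-U)*n).sum(1))
            return np.concatenate(o)
        s=least_squares(f,q,loss="soft_l1",f_scale=.5,x_scale=[100,100,1]);q=s.x
    e=f(q);return q,len(e),np.median(np.abs(e)),(np.abs(e)<1).mean()
E
cat > rul.py <<'E'
from cell import ctrl
import sys
from h import *
np.set_printoptions(suppress=True,precision=3)
s=ctrl.sense();W=ctrl.camera_params("wrist")
w=ctrl.capture("wrist")[:,:,::-1].copy();cv2.imwrite("pics/w6.png",w)
a=cv2.imread("pics/a5.png");b=cv2.imread("pics/b5.png");S=ctrl.camera_params("scene");D=ctrl.camera_params("side")
print(s["time"],s["eef_pos"],s["tcp_rot"][:,1],s["joint_pos"])
q0=(501.25,-317.9,-.1164)
print(proj(place(q0,[(-130,30,4),(130,30,4),(130,-30,4),(-130,-30,4)]),W,1))
for v in ([(w,W,1)],[(a,S,0)],[(b,D,0)],[(w,W,1),(a,S,0),(b,D,0)]): print(edgefit(v,RUL+RIB,q0))
w1=cv2.imread("pics/w1.png");import pickle;W1=pickle.load(open("w1.pkl","rb"))
for v in ([(w1,W1,1)],[(a,S,0)],[(b,D,0)],[(w1,W1,1),(b,D,0)]): print("case",edgefit(v,CASE,(616.4,1.9,-.2453),R=5))
E
python3 rul.py
```

```text
12.8167 [ 617.851 -329.686  263.59 ] [0.11  0.994 0.001] [ 0.926  0.619 -0.851  1.127  0.451  1.574  1.64 ]
[[339.775  -8.21 ]
 [338.048 175.494]
 [295.038 175.262]
 [295.613  -8.422]]
(array([ 501.5  , -316.754,   -0.113]), 308, np.float64(0.24084905654536382), np.float64(0.9902597402597403))
(array([ 502.225, -318.138,   -0.112]), 304, np.float64(0.9980999433878486), np.float64(0.5427631578947368))
(array([ 501.243, -319.762,   -0.116]), 368, np.float64(0.2709241413669883), np.float64(0.875))
(array([ 501.554, -317.159,   -0.113]), 982, np.float64(0.4815377739159833), np.float64(0.7871690427698574))
case (array([616.112,   1.594,  -0.247]), 224, np.float64(0.4703756615498008), np.float64(1.0))
case (array([616.09 ,   1.645,  -0.246]), 216, np.float64(0.4447917336488514), np.float64(0.9027777777777778))
case (array([616.606,  -0.548,  -0.241]), 224, np.float64(0.25758898583546097), np.float64(0.9419642857142857))
case (array([616.254,   1.436,  -0.246]), 448, np.float64(0.2800084519611779), np.float64(0.9419642857142857))
```

Emit:
move_arm([
  [-0.47, 0.012, -0.3, 0],
  [-0.47, 0.012, -0.5, 0],
  [-0.47, 0.012, -0.7, 0],
  [-0.47, 0.012, -0.85, 0],
  [-0.47, 0.012, -0.85, 0],
  [-0.47, 0.012, -0.85, 0],
  [-0.47, 0.012, -0.85, 0],
  [-0.47, 0.012, -0.85, 0],
  [-0.47, 0.012, -0.85, 0],
], claw=0.2)

```text
time: 13.62
eef_pos: [501.6, -329.6, 53.0]
tcp_rot: [[-0.994, 0.113, 0.003], [0.113, 0.994, -0.001], [-0.003, -0.001, -1.0]]
ft_force: [0.5, 0.7, 1.0]
finger_gap: 0.436
grip_force: 0.0
```

Emit:
move_arm([
  [-0.004, 0.012, -0.08, 0],
  [-0.004, 0.012, -0.15, 0],
  [-0.004, 0.012, -0.18, 0],
  [-0.004, 0.012, -0.18, 0],
  [-0.004, 0.012, -0.18, 0],
])

```text
time: 14.03
eef_pos: [499.9, -327.1, 6.9]
tcp_rot: [[-0.994, 0.113, 0.002], [0.113, 0.994, -0.001], [-0.002, -0.001, -1.0]]
ft_force: [-0.4, 0.9, 0.6]
finger_gap: 0.399
grip_force: 0.0
```

Emit:
move_arm([
  [0, 0, 0, 0],
  [0, 0, 0, 0],
  [0, 0, 0, 0],
  [0, 0, 0, 0],
  [0, 0, 0, 0],
  [0, 0, 0, 0],
], claw=1)

```text
time: 14.53
eef_pos: [498.5, -327.0, 5.5]
tcp_rot: [[-0.993, 0.114, 0.0], [0.114, 0.993, -0.0], [-0.0, -0.0, -1.0]]
ft_force: [-1.2, 0.3, 4.1]
finger_gap: 0.128
grip_force: 30.0
```

Emit:
move_arm([
  [0, 0, 0.06, 0],
  [0, 0, 0.15, 0],
  [0, 0, 0.3, 0],
  [0, 0, 0.44, 0],
  [0, 0, 0.44, 0],
  [0, 0, 0.44, 0],
])

```text
time: 15.03
eef_pos: [499.4, -327.3, 117.8]
tcp_rot: [[-0.993, 0.114, 0.003], [0.114, 0.993, -0.003], [-0.003, -0.002, -1.0]]
ft_force: [0.6, -0.8, -2.0]
finger_gap: 0.132
grip_force: 30.0
```

Emit:
move_arm([
  [0, 0.08, 0, -0.07],
  [0, 0.16, 0, -0.14],
  [0, 0.24, 0, -0.21],
  [0, 0.32, 0, -0.28],
  [0, 0.4, 0, -0.35],
  [0, 0.47, 0, -0.42],
  [0, 0.54, 0, -0.49],
  [0, 0.61, 0, -0.55],
  [0, 0.63, 0, -0.55],
  [0, 0.63, 0, -0.55],
])

```text
time: 15.87
eef_pos: [497.8, -167.8, 114.6]
tcp_rot: [[-0.563, 0.826, -0.001], [0.826, 0.563, 0.0], [0.001, -0.001, -1.0]]
ft_force: [1.1, -0.5, -2.0]
finger_gap: 0.132
grip_force: 30.0
```

Emit:
move_arm([
  [0.01, 0.08, 0, -0.07],
  [0.02, 0.16, 0, -0.14],
  [0.03, 0.24, 0, -0.21],
  [0.04, 0.32, 0, -0.28],
  [0.044, 0.4, 0, -0.35],
  [0.044, 0.47, 0, -0.42],
  [0.044, 0.54, 0, -0.49],
  [0.044, 0.61, 0, -0.535],
  [0.044, 0.63, 0, -0.535],
  [0.044, 0.63, 0, -0.535],
  [0.044, 0.63, 0, -0.535],
])

```text
time: 16.78
eef_pos: [509.3, -13.3, 114.7]
tcp_rot: [[0.242, 0.97, -0.001], [0.97, -0.242, -0.0], [-0.0, -0.0, -1.0]]
ft_force: [0.2, -1.2, -1.4]
finger_gap: 0.139
grip_force: 30.0
```

```bash
cat > rel.py <<'E'
from cell import ctrl
import sys
from h import *
np.set_printoptions(suppress=True,precision=3)
z0=float(sys.argv[1]);tag=sys.argv[2]
s=ctrl.sense();W=ctrl.camera_params("wrist")
w=ctrl.capture("wrist")[:,:,::-1].copy();a=ctrl.capture("scene")[:,:,::-1].copy();b=ctrl.capture("side")[:,:,::-1].copy()
for n,i in zip("wab",(w,a,b)):cv2.imwrite(f"pics/{n}{tag}.png",i)
S=ctrl.camera_params("scene");D=ctrl.camera_params("side")
x,y,z=s["eef_pos"];ty=s["tcp_rot"][:,1];yaw=np.arctan2(ty[1],ty[0])-np.pi/2
print(s["time"],s["eef_pos"],np.degrees(yaw),s["ft_force"],s["joint_pos"][6])
off=float(sys.argv[3]) if len(sys.argv)>3 else 2
q0=place((x,y,yaw),[(off,10,0)])[0];q0[2]=yaw;print("q0",q0)
print(proj(place(q0,[(-130,30,4),(130,30,4),(130,-30,4),(-130,-30,4)])+[0,0,z0],W,1).round().tolist())
def rel(c,q):
    d=q[:2]-c[:2];C,N=np.cos(c[2]),np.sin(c[2])
    t=q[2]-c[2]+np.pi/2
    P=[]
    for m in [(-130,30,0),(50,30,0)]:
        w=place(q,[m])[0][:2]-c[:2];P.append((C*w[0]+N*w[1]+45,-N*w[0]+C*w[1]-90))
    return np.degrees(t),np.array(P)
for nm,v in (("w",[(w,W,1)]),("scene",[(a,S,0)]),("side",[(b,D,0)])):
    c=edgefit(v,CASE,(616.1,1.6,-.2465),R=5)
    for segs,k in ((RUL,"plate"),(RIB,"rib")):
        r=edgefit(v,segs,q0,R=6,z0=z0)
        print(nm,k,"case",c[0],c[1:],"ruler",r[0],r[1:],"\n    rel yaw,zero,180:",*rel(c[0],r[0]))
E
python3 rel.py 110 7
```

```text
16.7833 [509.281 -13.288 114.742] -104.02075967140486 [ 0.224 -1.24  -1.375] -0.4672235885646215
q0 [518.499 -17.651  -1.816]
[[394.0, 24.0], [367.0, 391.0], [294.0, 392.0], [280.0, 22.0]]
w plate case [616.916   1.997  -0.249] (152, np.float64(0.2738843088741498), np.float64(0.8618421052631579)) ruler [518.889 -16.659  -1.815] (104, np.float64(0.23848074937683908), np.float64(0.9423076923076923)) 
    rel yaw,zero,180: 0.23115869959881238 [[ -15.943   -2.09 ]
 [ -15.217 -182.089]]
w rib case [616.916   1.997  -0.249] (152, np.float64(0.2738843088741498), np.float64(0.8618421052631579)) ruler [519.061 -16.728  -1.814] (74, np.float64(0.1282715441686373), np.float64(0.9864864864864865)) 
    rel yaw,zero,180: 0.3074220691808588 [[ -15.934   -2.075]
 [ -14.968 -182.073]]
scene plate case [616.174   2.333  -0.238] (218, np.float64(0.4973967739629931), np.float64(0.8853211009174312)) ruler [515.957 -17.338  -1.769] (196, np.float64(0.7363542834108121), np.float64(0.6530612244897959)) 
    rel yaw,zero,180: 2.2836217050360403 [[ -22.951   -1.668]
 [ -15.778 -181.525]]
scene rib case [616.
[... 175 characters left out ...]
8848920863309355)) 
    rel yaw,zero,180: -15.283365021531084 [[  47.518  -25.644]
 [   0.071 -199.278]]
side plate case [616.747   0.11   -0.241] (216, np.float64(0.2680755836332175), np.float64(0.8796296296296297)) ruler [526.291 -22.669  -1.84 ] (175, np.float64(1.002299077072217), np.float64(0.49142857142857144)) 
    rel yaw,zero,180: -1.5693610732288712 [[  -3.84    -4.612]
 [  -8.77  -184.545]]
side rib case [616.747   0.11   -0.241] (216, np.float64(0.2680755836332175), np.float64(0.8796296296296297)) ruler [509.904 -32.224  -1.703] (130, np.float64(0.8110714245272928), np.float64(0.5384615384615384)) 
    rel yaw,zero,180: 6.280425259855343 [[ -35.418  -14.436]
 [ -15.727 -193.355]]
```

Emit:
move_arm([
  [0.002, 0.008, -0.1, -0.003],
  [0.002, 0.008, -0.2, -0.003],
  [0.002, 0.008, -0.3, -0.003],
  [0.002, 0.008, -0.38, -0.003],
  [0.002, 0.008, -0.42, -0.003],
  [0.002, 0.008, -0.425, -0.003],
  [0.002, 0.008, -0.425, -0.003],
  [0.002, 0.008, -0.425, -0.003],
])

```text
time: 17.6
eef_pos: [510.7, -10.0, 10.0]
tcp_rot: [[0.25, 0.968, 0.002], [0.968, -0.25, -0.0], [0.0, 0.002, -1.0]]
ft_force: [0.2, 1.0, -0.6]
finger_gap: 0.135
grip_force: 30.0
```

```bash
python3 rel.py 2.5 8
```

```text
17.6 [510.718 -10.049   9.975] -104.45859982986178 [ 0.195  0.976 -0.605] -0.589563473854193
q0 [519.902 -14.482  -1.823]
[[393.0, 26.0], [367.0, 389.0], [294.0, 390.0], [280.0, 23.0]]
w plate case [616.551   2.097  -0.246] (125, np.float64(0.2526248056579977), np.float64(0.992)) ruler [520.556 -12.666  -1.825] (118, np.float64(0.43467678883423466), np.float64(0.7288135593220338)) 
    rel yaw,zero,180: -0.4747186416748591 [[ -13.447    2.082]
 [ -14.938 -177.912]]
w rib case [616.551   2.097  -0.246] (125, np.float64(0.2526248056579977), np.float64(0.992)) ruler [520.414 -13.493  -1.821] (74, np.float64(0.13921712635844863), np.float64(0.9864864864864865)) 
    rel yaw,zero,180: -0.2721467145249503 [[ -13.842    1.355]
 [ -14.697 -178.643]]
scene plate case [618.046   2.132  -0.228] (201, np.float64(0.4468288534372735), np.float64(0.746268656716418)) ruler [520.545 -12.635  -1.832] (196, np.float64(0.7158694861501176), np.float64(0.7806122448979592)) 
    rel yaw,zero,180: -1.9164559137127493 [[ -12.323    2.536]
 [ -18.343 -177.363]]
scene rib case [618.046   2.132  -0.228] (201, np.float64(0.4468288534372735), np.float64(0.746268656716418)) ruler [543.726 -30.202  -2.188] (122, np.float64(0.756188475842834), np.float64(0.6147540983606558)) 
    rel yaw,zero,180: -22.304116113471355 [[  56.987  -29.383]
 [ -11.327 -195.915]]
side plate case [616.897   0.373  -0.244] (213, np.float64(0.25497376447740905), np.float64(0.8732394366197183)) ruler [526.422 -16.83   -1.905] (194, np.float64(0.755476315580013), np.float64(0.5412371134020618)) 
    rel yaw,zero,180: -5.134534406097242 [[   2.892   -1.797]
 [ -13.217 -181.074]]
side rib case [616.897   0.373  -0.244] (213, np.float64(0.25497376447740905), np.float64(0.8732394366197183)) ruler [501.174 -41.87   -1.845] (103, np.float64(0.45787824978120933), np.float64(0.6990291262135923)) 
    rel yaw,zero,180: -1.6936634905323962 [[ -23.229  -29.94 ]
 [ -28.549 -209.861]]
```

Emit:
move_arm([
  [0.01, -0.007, -0.014, 0.004],
  [0.02, -0.012, -0.014, 0.004],
  [0.03, -0.015, -0.014, 0.004],
  [0.041, -0.017, -0.014, 0.004],
  [0.041, -0.017, -0.014, 0.004],
  [0.041, -0.017, -0.014, 0.004],
  [0.041, -0.017, -0.014, 0.004],
])

```text
time: 18.33
eef_pos: [520.4, -14.2, 5.4]
tcp_rot: [[0.244, 0.97, 0.001], [0.97, -0.244, 0.0], [0.0, 0.001, -1.0]]
ft_force: [0.5, -0.0, 0.8]
finger_gap: 0.134
grip_force: 30.0
```

```bash
python3 rel.py 1 9 | grep -v -A1 -e side -e "scene rib"|head -20
```

```text
18.3333 [520.424 -14.15    5.446] -104.09608614982115 [ 0.525 -0.005  0.761] -0.5837190727331678
q0 [529.636 -18.526  -1.817]
[[394.0, 24.0], [367.0, 392.0], [294.0, 393.0], [280.0, 22.0]]
w plate case [616.423   2.119  -0.247] (121, np.float64(0.21833553961867003), np.float64(0.9917355371900827)) ruler [530.01  -17.616  -1.817] (116, np.float64(0.23212541073520424), np.float64(0.9655172413793104)) 
    rel yaw,zero,180: 0.07721188274933653 [[  -4.138   -0.228]
 [  -3.895 -180.228]]
w rib case [616.423   2.119  -0.247] (121, np.float64(0.21833553961867003), np.float64(0.9917355371900827)) ruler [530.16  -17.514  -1.815] (74, np.float64(0.13665657299058287), np.float64(0.9864864864864865)) 
    rel yaw,zero,180: 0.1859476362913045 [[  -4.264   -0.036]
 [  -3.68  -180.035]]
scene plate case [616.661   2.406  -0.244] (178, np.float64(0.46810209989290186), np.float64(0.8426966292134831)) ruler [532.844 -19.125  -1.837] (189, np.float64(0.5146942621423933), np.float64(0.7248677248677249)) 
    rel yaw,zero,180: -1.2488306536174631 [[   1.708   -1.854]
 [  -2.215 -181.811]]
scene rib case 
[... 158 characters left out ...]
37587), np.float64(0.5470085470085471)) 
    rel yaw,zero,180: -20.54950054375151 [[  67.272  -30.148]
 [   4.089 -198.695]]
side plate case [616.835   0.21   -0.246] (215, np.float64(0.26686740360434713), np.float64(0.9023255813953488)) ruler [533.3   -21.755  -1.855] (204, np.float64(0.5205961839804211), np.float64(0.6323529411764706)) 
    rel yaw,zero,180: -2.157186371677659 [[   4.207   -2.878]
 [  -2.569 -182.75 ]]
side rib case [616.835   0.21   -0.246] (215, np.float64(0.26686740360434713), np.float64(0.9023255813953488)) ruler [525.111 -34.137  -1.765] (131, np.float64(1.1697297858647366), np.float64(0.4732824427480916)) 
    rel yaw,zero,180: 2.9621441122396104 [[ -12.349  -14.284]
```

Emit:
move_arm([
  [0.006, -0.0015, 0, 0],
  [0.012, -0.003, 0, 0],
  [0.012, -0.003, 0, 0],
  [0.012, -0.003, 0, 0],
  [0.012, -0.003, 0, 0],
])

```text
time: 18.9
eef_pos: [522.6, -14.6, 5.4]
tcp_rot: [[0.243, 0.97, -0.001], [0.97, -0.243, -0.0], [-0.0, -0.001, -1.0]]
ft_force: [-3.0, 0.5, 4.4]
finger_gap: 0.137
grip_force: 30.0
```

Emit:
move_arm([
  [0.002, -0.0005, 0, 0],
  [0.004, -0.001, 0, 0],
  [0.004, -0.001, 0, 0],
  [0.004, -0.001, 0, 0],
])

```text
time: 19.23
eef_pos: [523.4, -14.7, 5.4]
tcp_rot: [[0.243, 0.97, -0.001], [0.97, -0.243, -0.0], [-0.0, -0.001, -1.0]]
ft_force: [-3.7, 1.5, 6.8]
finger_gap: 0.133
grip_force: 30.0
```

Emit:
move_arm([
  [0.002, -0.0005, 0, 0],
  [0.004, -0.001, 0, 0],
  [0.004, -0.001, 0, 0],
  [0.004, -0.001, 0, 0],
])

```text
time: 19.57
eef_pos: [524.3, -15.0, 5.4]
tcp_rot: [[0.243, 0.97, -0.001], [0.97, -0.243, 0.0], [-0.0, -0.001, -1.0]]
ft_force: [-4.4, 1.2, 7.1]
finger_gap: 0.136
grip_force: 30.0
```

```bash
python3 rel.py 0 10 | head -8
```

```text
19.5667 [524.33  -14.953   5.411] -104.07222641068967 [-4.387  1.151  7.057] -0.5828805597905766
q0 [533.544 -19.324  -1.816]
[[394.0, 25.0], [367.0, 391.0], [294.0, 392.0], [280.0, 22.0]]
w plate case [616.423   2.108  -0.247] (120, np.float64(0.23159319774544385), np.float64(0.9916666666666667)) ruler [534.01  -18.144  -1.815] (97, np.float64(0.23345799812833304), np.float64(0.9381443298969072)) 
    rel yaw,zero,180: 0.11801444812827429 [[  -0.238    0.293]
 [   0.133 -179.707]]
w rib case [616.423   2.108  -0.247] (120, np.float64(0.23159319774544385), np.float64(0.9916666666666667)) ruler [534.136 -18.311  -1.814] (74, np.float64(0.13569960238234557), np.float64(0.9864864864864865)) 
    rel yaw,zero,180: 0.20642473710682396 [[  -0.276    0.207]
```

Emit:
move_arm([
  [0.002, -0.0005, 0, 0],
  [0.004, -0.001, 0, 0],
  [0.004, -0.001, 0, 0],
  [0.004, -0.001, 0, 0],
])

```text
time: 20.05
eef_pos: [524.4, -15.0, 5.4]
tcp_rot: [[0.243, 0.97, -0.003], [0.97, -0.243, -0.0], [-0.001, -0.003, -1.0]]
ft_force: [-9.6, 0.7, 12.7]
finger_gap: 0.135
grip_force: 30.0
```

Emit:
move_arm([
  [0.002, -0.0005, 0, 0],
  [0.004, -0.001, 0, 0],
  [0.004, -0.001, 0, 0],
  [0.004, -0.001, 0, 0],
])

```text
time: 20.38
eef_pos: [524.3, -15.0, 5.4]
tcp_rot: [[0.243, 0.97, -0.005], [0.97, -0.243, -0.0], [-0.002, -0.005, -1.0]]
ft_force: [-16.0, 2.3, 19.0]
finger_gap: 0.135
grip_force: 30.0
```

Emit:
move_arm([
  [-0.003, 0.0008, 0, 0],
  [-0.006, 0.0015, 0, 0],
  [-0.006, 0.0015, 0, 0],
  [-0.006, 0.0015, 0, 0],
])

```text
time: 20.72
eef_pos: [524.3, -14.9, 5.4]
tcp_rot: [[0.243, 0.97, -0.002], [0.97, -0.243, -0.0], [-0.001, -0.002, -1.0]]
ft_force: [-6.3, 1.7, 9.1]
finger_gap: 0.137
grip_force: 30.0
```

Emit:
move_arm([
  [0, 0, 0, 0],
  [0, 0, 0, 0],
  [0, 0, 0, 0],
  [0, 0, 0, 0],
  [0, 0, 0, 0],
], claw=0.45)

```text
time: 21.13
eef_pos: [525.6, -15.5, 5.3]
tcp_rot: [[0.244, 0.97, 0.0], [0.97, -0.244, 0.0], [0.0, 0.0, -1.0]]
ft_force: [0.0, 0.7, -0.1]
finger_gap: 0.27
grip_force: 0.0
```

```bash
python3 rel.py 0 11 | head -8
```

```text
21.1333 [525.647 -15.534   5.296] -104.09833322340911 [ 0.034  0.74  -0.102] -0.5827848484959673
q0 [534.858 -19.91   -1.817]
[[394.0, 25.0], [367.0, 391.0], [294.0, 392.0], [280.0, 22.0]]
w plate case [616.451   2.049  -0.245] (117, np.float64(0.23460505801404222), np.float64(1.0)) ruler [533.622 -18.081  -1.821] (101, np.float64(0.2564834646923454), np.float64(0.9603960396039604)) 
    rel yaw,zero,180: -0.2692169290390049 [[   0.14     0.235]
 [  -0.706 -179.763]]
w rib case [616.451   2.049  -0.245] (117, np.float64(0.23460505801404222), np.float64(1.0)) ruler [534.037 -18.593  -1.816] (84, np.float64(0.18385123007426468), np.float64(0.9761904761904762)) 
    rel yaw,zero,180: -0.01136405191508565 [[   0.082   -0.025]
```

Emit:
move_arm([
  [0, 0, 0.03, 0],
  [0, 0, 0.1, 0],
  [0, 0, 0.25, 0],
  [0, 0, 0.4, 0],
  [0, 0, 0.55, 0],
  [0, 0, 0.7, 0],
  [0, 0, 0.85, 0],
  [0, 0, 0.85, 0],
  [0, 0, 0.85, 0],
])

```text
time: 22.03
eef_pos: [526.7, -15.3, 220.4]
tcp_rot: [[0.243, 0.97, 0.005], [0.97, -0.243, -0.001], [0.0, 0.005, -1.0]]
ft_force: [0.2, -0.8, -0.5]
finger_gap: 0.274
grip_force: 0.0
```

Emit:
move_arm([
  [0, -0.6, 0.1, 0],
  [0, -0.6, 0.1, 0],
  [0, -0.6, 0.1, 0],
  [0, -0.6, 0.1, 0],
  [0, -0.6, 0.1, 0],
  [0, -0.6, 0.1, 0],
  [0, -0.6, 0.1, 0],
])

```text
time: 22.62
eef_pos: [525.2, -164.3, 241.9]
tcp_rot: [[0.243, 0.97, -0.001], [0.97, -0.243, 0.001], [0.001, -0.002, -1.0]]
ft_force: [-0.2, 1.2, 0.8]
finger_gap: 0.274
grip_force: 0.0
```

```bash
cat > fin.py <<'E'
import re
t=open("rel.py").read().replace("q0=place((x,y,yaw),[(off,10,0)])[0];q0[2]=yaw","q0=np.array([533.9,-18.4,-1.817])")
exec(t)
a5=cv2.imread("pics/a5.png");b5=cv2.imread("pics/b5.png")
for n,i,j,box in(("scene mug",a,a5,(370,420,100,160)),("side mug",b,b5,(265,315,100,160))):
    x0,x1,y0,y1=box;d=cv2.absdiff(i,j)[y0:y1,x0:x1].max(2);print(n,"changed px",(d>40).sum())
for n,q,h,r in(("jar",(412,-50),70,22),("spray",(719,-7),150,22),("dropper",(588,-124),75,15)):
    for im,i0,p in((a,"pics/scene0.png",S),(b,"pics/side0.png",D)):
        u,v=proj([(*q,h/2)],p)[0].astype(int);s_=np.s_[v-14:v+14,u-10:u+10]
        print(n,(cv2.absdiff(im,cv2.imread(i0))[s_].max(2)>50).mean())
E
python3 fin.py 0 12
```

```text
22.6167 [ 525.193 -164.347  241.865] -104.0379875509891 [-0.224  1.151  0.825] -0.13595918333814333
q0 [533.9   -18.4    -1.817]
[[321.0, -30.0], [321.0, 160.0], [275.0, 161.0], [276.0, -29.0]]
w plate case [616.349   1.509  -0.242] (131, np.float64(0.24541633185494155), np.float64(1.0)) ruler [533.832 -18.581  -1.817] (150, np.float64(0.27676926355676057), np.float64(1.0)) 
    rel yaw,zero,180: -0.26399653933326866 [[   0.291    0.601]
 [  -0.538 -179.397]]
w rib case [616.349   1.509  -0.242] (131, np.float64(0.24541633185494155), np.float64(1.0)) ruler [534.788 -18.032  -1.818] (108, np.float64(0.5129038417523077), np.float64(0.9907407407407407)) 
    rel yaw,zero,180: -0.2885060530089087 [[   1.143    1.35 ]
 [   0.236 -178.648]]
scene plate case [615.823   1.676  -0.252] (203, np.float64(0.7090347868799998), np.float64(0.6748768472906403)) ruler [533.103 -19.064  -1.803] (209, np.float64(0.9797924762736996), np.float64(0.5358851674641149)) 
    rel yaw,zero,180: 1.1150773320555636 [[  -2.478   -0.139]
 [   1.024 -180.105]]
scene rib case [615.823   1.676  -0.252] (203, np.float
[... 281 characters left out ...]
99] (202, np.float64(1.0340510944061228), np.float64(0.4405940594059406)) ruler [546.218 -25.147  -1.947] (218, np.float64(0.8780970484724884), np.float64(0.5412844036697247)) 
    rel yaw,zero,180: -10.155662843935925 [[  35.292    0.955]
 [   3.554 -176.224]]
side rib case [613.42   -6.34   -0.199] (202, np.float64(1.0340510944061228), np.float64(0.4405940594059406)) ruler [531.435 -14.362  -1.887] (122, np.float64(1.0017678510130936), np.float64(0.5)) 
    rel yaw,zero,180: -6.717913204672835 [[  11.219   11.531]
 [  -9.838 -167.233]]
scene mug changed px 837
side mug changed px 988
jar 0.21428571428571427
jar 0.0
spray 0.0
spray 0.24821428571428572
dropper 0.10535714285714286
dropper 0.0
```

```bash
python3 - <<'E'
import cv2,numpy as np
for n,x0,x1,y0,y1 in(("a",366,426,100,164),("b",265,325,92,150)):
  for k in("2","5","7","12"):
    i=cv2.imread(f"pics/{n}{k}.png");c=i[y0:y1,x0:x1].astype(int)
    m=((c.max(2)-c.min(2))<32)&(c.max(2)>110)
    ys,xs=np.nonzero(m);print(n,k,m.sum(),xs.mean()+x0,ys.mean()+y0)
    if k in("5","12"):
        for r in m[::3]:print("".join(".#"[int(v)] for v in r[::2]))
E
```

```text
a 2 203 391.679802955665 122.8768472906404
a 5 899 396.2135706340378 132.2992213570634
..............................
.....#........................
..........#...................
..............#...............
.....#........................
.....##.........##............
......#........####...........
......####..#.########........
.........###############......
..........###############.....
.........##.############......
.........#.#############......
........###############.......
........###############.......
.........###########..........
.........###########..........
...........########...........
...............####...........
..............................
..............................
....................#.........
..............................
a 7 1069 389.90551917680074 140.7820392890552
a 12 984 389.9268292682927 140.0121951219512
..............................
.....#........................
.........##...................
..............#...............
.....#...........#............
.....##.......................
......#.......................
......####.............
[... 1163 characters left out ...]
.5504543280727 118.67192730750837
b 12 1615 295.2390092879257 115.05077399380805
..............................
#.............................
#####.####...#.#.#..........#.
################.##.....#.#.##
##########################.###
##############################
##############################
...###########################
........######################
........##########....##..####
........##########....##...###
........#########.....##.....#
........#########.....##......
........#########.....##......
........#########.....##......
........#########.....##......
......................##......
......................##......
......................##......
......................##......
```

```bash
python3 -c "
from cell import ctrl
print(ctrl.hand_in())"
```

```text
the job is handed in; nothing more can be done
None
```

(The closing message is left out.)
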